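# Fit the starwheel to the jar feeder

### The arm

A 6-joint arm with a two-finger parallel gripper is mounted at the origin on a cart in front of the work surface, level with it; the furniture and walls round the work are solid. World frame = base frame: x ahead of the robot, y to its left, z up, the work surface at z = 0. Lengths are in m, angles in rad, forces in N, time in s.
With the tool pointing down it reaches from about 0.25 to 0.725 m from the base axis. Payload 9.7 kg.
Tool frame: the origin (TCP) lies on the centre line of the jaws, within the pads' length; the fingertips stand 25 mm ahead of it and the grasp point (between the pads) lies 6 mm ahead of it; z points along the fingers, y is the line along which they close (so a half turn about z gives the same grasp; the last joint's range is limited). The gripper opens to 85 mm and grips with 20 to 120 N. Pads are 22 mm wide; open, the fingers measure 114 mm over their backs; the gripper's body (76 mm by 85 mm) begins 54 mm behind the grasp point. The pads swing forward as they close: fully open they stand 13 mm farther back than shut.
Start: joints at [-1.193, 0.087, 0.176, 1.66, 0, 1.571], TCP at [0.203, -0.511, 0.256] pointing down, gripper open.
Joint ranges: [-3.13, 3.13], [-0.85, 1.81], [-1.15, 1.24], [-2.2, 2.28], [-1.44, 1.52], [-3.14, 3.14]. Speed limits (rad/s): [2.22, 2.22, 2.57, 3.14, 3.14, 3.14].

### API

Orientations are given as a unit quaternion [w, x, y, z].
In Python, from bench import ctrl, optics, finish_job, finder gives the robot as it stands. The module is installed in compiled form; this text tells all that it offers.
- The arm moves only by the tool jog_arm, never from a script. Its argument "deltas" is a list of rows, each an object of numbers: "x", "y", "z": the shift along the tool's x, y, z in m; "spin": the turn about the tool's z in degrees; "claw": the opening, from 0 (shut) to 1 (fully open). In form: [{"x": .., "y": .., "z": .., "spin": .., "claw": ..}, ...]. A call has 1 to 8 rows; each row is the pose to reach, as a shift and turn from the pose commanded when the call began, along the tool's axes at that moment; what a row does not reach only later rows make up. A row lasts 1/12 s, in which the tool goes at most 41.7 mm and 7.16 degrees, less where a joint would pass 70% of its speed; a pose out of reach is approached as far as the arm can. A call with a gripper value outside its range is refused whole. The fingers move at their own pace and stop on an object; the grip force is fixed at half the most. Time passes only in rows, so rows that repeat a pose let the fingers close. It gives the time, the measured TCP pose, the force, the opening and the grip force at its end, in the units of the state.
- ctrl.observe(): the state, without advancing time (a new reading comes with each control period).
- optics.grab_frame(name): name is "scene" or "top"; returns the picture (400x640x3 uint8, red, green, blue); there is no depth.
- optics.get_calibration(name): a dict with "K" (3x3 intrinsics, pixels), "eye" and "orientation" of the camera in the world. Camera axes: x right, y up, looking along -z (the intrinsics and any distortion apply to the point x, -y, -z); pixel columns grow to the right and rows downward; lengths in m; the calibration is good to about 2 mm. A picture is of the moment at which its call begins. get_calibration takes no time and is no camera call.
- finish_job(): hands the job in; it is judged then, once.
Trained networks look in the newest picture that a camera, given by its name, has taken for a name from the list of things; names that differ only in an ending like _2 or _b are one class to them, and where a whole thing is asked for, a point or a joint stands for the part that bears it (a point fixed in the world has none). Each returns a list of dicts, best first, with "p" (0 to 1); they miss things now and then, are a little off and sometimes report something else, mostly with a low value. They report only what shows in the picture. A call takes as long as a camera call.
- finder.recognise(name, camera): "extent" ([left, top, right, bottom] in pixels, round what is visible of it).
The state is a dict: "time_s": time; "qpos": joint angles; "qvel": joint speeds; "effort": joint torques, N m; "tool_pos": TCP position; "eef_rot": TCP orientation; "ft_force": force on the tool from outside, world axes, zero at the start; "moment": the same for the moment, N m; "grip_width": opening from 0.0 (shut) to 1.0 (fully open); "gripper_force": force on a finger pad.
Only numpy, scipy, OpenCV 4.12 (cv2) and the standard library are available. Lean on these libraries where they do the work, as an engineer would, in place of code of your own. Each camera call takes 0.05 s, during which the arm holds its last target. There are 200 camera calls.

### The job

Lift the starwheel by its handle, set it on the jar feeder's spindle and turn it, pressing only gently, until its four holes find the four studs of the drive hub and it slides down fully home on the hub. Then turn the fitted wheel, which takes the stiff hub with it, until one of its four pockets squarely faces the lane of waiting jars, and let go. Never force the wheel down or drop it, and leave the two waiting jars where they stand.

Things in the scene. Friction and masses are not known exactly. Their poses are not given: they have to be found in the camera images.
- star_grip (a point): Loose starwheel, 0.42 kg, flat on the worktop: its lifting handle, an upright steel block 66 mm long, 22 mm thick, 46 mm high, on a round aluminium boss 59 mm wide (boss top 23 mm below this point). The point is the block's centre, on the wheel's axis, 63 mm above the wheel's underside. x runs along the block, y across its 22 mm, z up.
- star_under (a point): Same starwheel, centre of its underside, axes as at the handle: a grey four-armed plate 180 mm wide, 15 mm thick. Rim pockets for jars open to +x, -x, +y, -y (centres 88 mm from the axis). Half-way between them, at 45, 135, 225, 315 degrees, are four 13 mm holes right through, 38 mm from the axis. Centre bore from below: 32 mm wide, 38 mm deep. Fits in any of four quarter-turns.
- hub_seat (a point): Jar feeder, fixed: centre of its drive hub's flat seat, 96 mm wide, 92 mm above the worktop; the wheel's underside rests here when fully home. z up; y points to the lane of waiting jars. These are the fixed feeder's axes and do NOT tell the angle of the hub and its studs, which is not reported: find it by feel or eye (studs never start within 17 degrees of the diagonals of x and y).
- spindle_top (a point): Top of the hub's spindle, 37 mm above the seat, axes as at the seat. The spindle is 30 mm thick, its top 8 mm coned. Round it stand four round-ended studs, evenly spaced 38 mm from the axis, 10 mm thick, 18 mm high. Hub, spindle and studs turn together, stiffly (0.6 N m): still under a light press (10 N), turned by the fitted wheel. Over 60 N before it is home harms it: set down slowly.
- jar_first_mid (a point): First waiting jar, leave it alone: open empty glass jar 70 mm wide, 112 mm high, in the feeder's lane between rails, about 140 mm from the hub's axis; the point is its centre half-way up, z up. The feeder's deck under it is 50 mm above the worktop, 284 mm wide; a guide rail 131 mm from the axis curves round the far side, at the seat's height.
- jar_second_mid (a point): Second waiting jar, leave it alone: same kind, behind the first in the lane, about 220 mm from the hub's axis; the point is its centre half-way up, z up.

How it is judged:
On the way:
1. the starwheel is fully home on the hub: level, centred on the spindle, its underside within 2.5 mm of the seat (z of star_grip in the frame of hub_seat below 0.0655 m and horizontal distance between star_grip and hub_seat below 0.005 m and angle between star_grip's own z axis and vertical below 0.05 rad), for 0.2 s.
At the end, for the whole second after the job is handed in: The starwheel rests released, level and fully home on the hub (underside within 2.5 mm of the seat, axis within 5 mm of the hub's axis), and one of its pockets faces the lane of waiting jars within 4 degrees (0.07 rad) (all of step 1 and (angle between the x axis of star_grip and the y axis of hub_seat, either way round below 0.07 rad or angle between the y axis of star_grip and the y axis of hub_seat, either way round below 0.07 rad)); the robot touches nothing.
It fails at once if the wheel is forced: more than 60 N between it and the feeder while it is not yet fully home (contact force between star and feeder above 60 N and z of star_grip in the frame of hub_seat above 0.0655 m).
It fails at once if the wheel is dropped on the hub or wrenched: more than 120 N between it and the feeder (contact force between star and feeder above 120 N).
It fails at once if the first waiting jar is shifted by more than 20 mm (distance of jar_first_mid from where it was at the start of the episode above 0.02 m).
It fails at once if the second waiting jar is shifted by more than 20 mm (distance of jar_second_mid from where it was at the start of the episode above 0.02 m).
It also fails if it takes over 67 s, if anything falls off the work surface, if the arm or the gripper's body presses on something with over 40 N, if the wrist force passes 120 N, or if a joint passes its speed limit or range.

## Working session

There is one attempt and no reset: what is moved stays moved. The work goes in short steps, Python scripts to look and compute and a tool call to move; the robot and the scene stay as the last step left them, time stands still between calls to the robot, and variables do not carry over. Pictures are saved under pics/ and viewed, at most 10 in all, crops included, and the job is handed in when it is done.

Besides the shell and the picture viewer there is one more tool, called after "Emit:" by a JSON object that holds its "name" and its "arguments", one argument or row to a line. jog_arm: Moves the arm, as the interface text tells. Its arguments: {"type":"object","properties":{"deltas":{"type":"array","items":{"type":"object","properties":{"x":{"type":"number"},"y":{"type":"number"},"z":{"type":"number"},"spin":{"type":"number"},"claw":{"type":"number"}}}}},"required":["deltas"]}

```bash
mkdir -p pics; cat > h.py <<'E'
import numpy as np, cv2
from scipy.spatial.transform import Rotation as R
from bench import ctrl, optics, finish_job, finder
def rot(q): return R.from_quat([q[1],q[2],q[3],q[0]]).as_matrix()
def cal(n):
    c=optics.get_calibration(n); return np.array(c["K"]),np.array(c["eye"]),rot(c["orientation"]),c
def ray(n,u,v,z):
    K,e,M,_=cal(n); d=np.linalg.inv(K)@[u,v,1]; d=M@[d[0],-d[1],-d[2]]
    return e+d*(z-e[2])/d[2]
def proj(n,P):
    K,e,M,_=cal(n); p=(np.atleast_2d(P)-e)@M; q=np.c_[p[:,0],-p[:,1],-p[:,2]]@K.T
    return q[:,:2]/q[:,2:]
def save(n,f): 
    im=optics.grab_frame(n); cv2.imwrite('pics/'+f,im[:,:,::-1]); return im
E
python3 - <<'E'
from h import *
a=save('top','t0.png');b=save('scene','s0.png')
print(cal('top'));print(cal('scene'))
for n in ['star_grip','hub_seat','spindle_top','jar_first_mid']:
  for c in ['top','scene']:
    print(n,c,finder.recognise(n,c)[:2])
s=ctrl.observe();print(s)
E
```

```text
(array([[424.03305243,   0.        , 318.43281166],
       [  0.        , 424.03305243, 200.22069321],
       [  0.        ,   0.        ,   1.        ]]), array([0.39532802, 0.03574491, 1.27687992]), array([[-0.02429417,  0.99368097, -0.10958066],
       [-0.99970353, -0.02432612,  0.00104543],
       [-0.00162685,  0.10957357,  0.99397736]]), {'K': array([[424.03305243,   0.        , 318.43281166],
       [  0.        , 424.03305243, 200.22069321],
       [  0.        ,   0.        ,   1.        ]]), 'eye': array([0.39532802, 0.03574491, 1.27687992]), 'orientation': array([-0.69738029, -0.03890565,  0.03869976,  0.71459738])})
(array([[374.438409  ,   0.        , 325.12800745],
       [  0.        , 374.438409  , 205.23928801],
       [  0.        ,   0.        ,   1.        ]]), array([0.18357899, 0.75865049, 0.55519903]), array([[-0.90607415,  0.18692282, -0.37959121],
       [-0.42251094, -0.44778086,  0.78802082],
       [-0.0226746 ,  0.87438674,  0.4846996 ]]), {'K': array([[374.438409  ,   0.        , 325.12800745],
       [  0.        , 374.438409  , 205.23928801],
       [
[... 781 characters left out ...]
0.52}]
{'time_s': 0.5, 'qpos': array([-1.19295835e+00,  8.69308279e-02,  1.75880231e-01,  1.65980618e+00,
       -1.03441027e-05,  1.57082957e+00]), 'qvel': array([-0.00013316,  0.00103142, -0.0016411 ,  0.00032366, -0.0001707 ,
       -0.00033187]), 'effort': array([-8.37495973e-04, -5.19649208e+01,  4.64544439e+01,  1.69141873e-03,
       -1.00386469e-04,  1.25824684e-08]), 'tool_pos': array([ 0.20289581, -0.51119839,  0.25625706]), 'eef_rot': array([-2.87149965e-05,  9.82210941e-01,  1.87780903e-01, -1.07565326e-05]), 'ft_force': array([-0.1175187 ,  1.21671609,  0.0224664 ]), 'moment': array([ 0.05076056, -0.00685777,  0.00901662]), 'gripper_force': 0.0, 'grip_width': 0.9986217841595453}
```

View pics/t0.png

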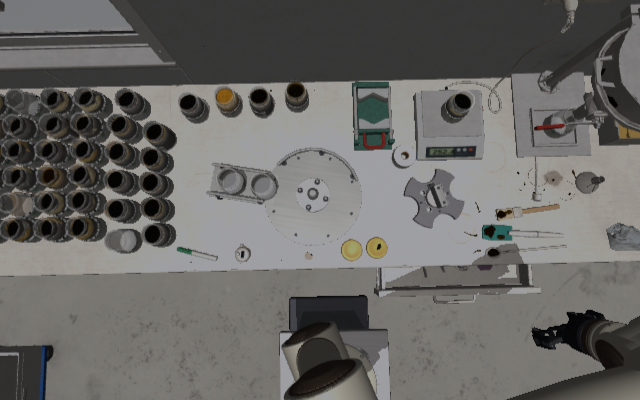

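View pics/s0.png

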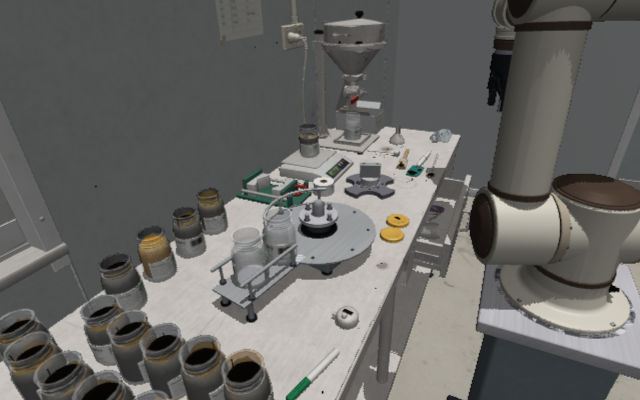

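The top view shows the starwheel near (434,199), the hub near (313,194) and the jars at (262,185) and (231,181). I'll enlarge the starwheel and the hub.

```bash
python3 - <<'E'
from h import *
im=cv2.imread('pics/t0.png')
a=cv2.resize(im[165:235,400:470],(400,400),interpolation=cv2.INTER_CUBIC)
b=cv2.resize(im[160:230,278:348],(400,400),interpolation=cv2.INTER_CUBIC)
cv2.imwrite('pics/c0.png',np.hstack([a,b]))
print(ray('top',434,199,.063),ray('top',434,199,.086),ray('top',313,194,.129))
for (u,v) in [(262,185),(231,181)]: print(ray('top',u,v,.162))
E
```

```text
[ 0.52454251 -0.29831454  0.063     ] [ 0.52209422 -0.29198495  0.086     ] [0.53930565 0.04893873 0.129     ]
[0.56256897 0.18343906 0.162     ]
[0.5753369  0.26576774 0.162     ]
```

View pics/c0.png

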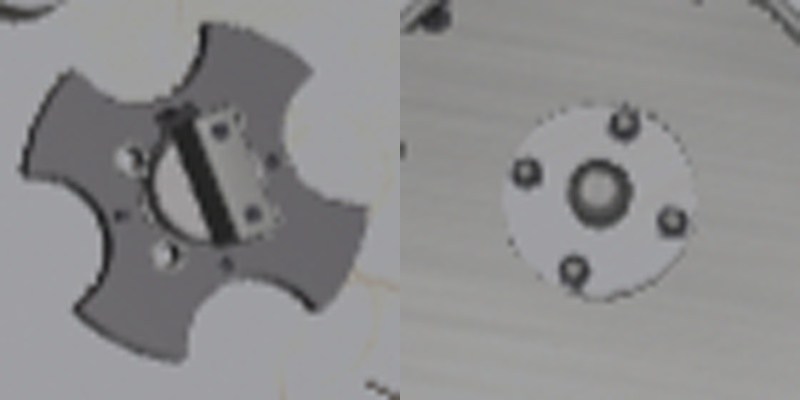

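Left crop: the plate's eight arm corners, centred near (194,191), with the handle top at about (237,172). Right crop: studs at (225,122), (272,222), (174,270) and (127,172), with the spindle at (200,192). Next I convert these to world positions.

```bash
python3 - <<'E'
from h import *
s=400/70
A=np.array([(207,24),(312,72),(70,70),(24,172),(76,312),(183,362),(366,207),(318,312)])/s+[400,165]
P=np.array([ray('top',u,v,.015) for u,v in A])[:,:2]
c=P.mean(0);m=P.reshape(4,2,2).mean(1)-c
print('star',c,np.linalg.norm(P-c,axis=1).round(3),np.degrees(np.arctan2(m[:,1],m[:,0]))%90)
H=np.array([(222,110),(262,228)])/s+[400,165]
h=np.array([ray('top',u,v,.086) for u,v in H])[:,:2];d=h[1]-h[0]
print('handle',h.mean(0),np.degrees(np.arctan2(d[1],d[0])))
S=np.array([(225,122),(272,222),(174,270),(127,172)])/s+[278,160]
P=np.array([ray('top',u,v,.109) for u,v in S])[:,:2];c=P.mean(0);m=P-c
print('hub',c,np.linalg.norm(m,axis=1).round(4),np.degrees(np.arctan2(m[:,1],m[:,0])))
u,v=np.array([200,191])/s+[278,160];print(ray('top',u,v,.129))
# deck circle
u,v=np.array([199.5,200])/s+[278,160];print('seat',ray('top',u,v,.092))
q=ctrl.observe()['eef_rot'];print(rot(q).round(3))
E
```

```text
star [ 0.53152998 -0.31172225] [0.089 0.09  0.09  0.09  0.09  0.09  0.09  0.089] [62.87838538 62.77584991 63.36582011 63.18623635]
handle [ 0.53417843 -0.31624307] -164.4690717627
hub [0.54080482 0.04943477] [0.0385 0.0374 0.038  0.0372] [ -20.11598098 -111.00499385  159.71308217   69.9019423 ]
[0.54088609 0.04890255 0.129     ]
seat [0.54111654 0.04967521 0.092     ]
[[ 0.929  0.369 -0.   ]
 [ 0.369 -0.929  0.   ]
 [-0.    -0.    -1.   ]]
```

Estimates:
- Star: (0.5315, -0.3117), yaw 18°
- Hub: (0.541, 0.0495), studs at about 69.7° mod 90
- Lane: about 81°

I move above the star first.

Emit:
{"name": "jog_arm", "arguments": {
  "deltas": [
    {"x": 0.04, "y": -0.007, "spin": 3.7, "claw": 1},
    {"x": 0.08, "y": -0.014, "spin": 3.7, "claw": 1},
    {"x": 0.12, "y": -0.02, "spin": 3.7, "claw": 1},
    {"x": 0.16, "y": -0.027, "spin": 3.7, "claw": 1},
    {"x": 0.2, "y": -0.034, "spin": 3.7, "claw": 1},
    {"x": 0.24, "y": -0.041, "spin": 3.7, "claw": 1},
    {"x": 0.28, "y": -0.047, "spin": 3.7, "claw": 1},
    {"x": 0.32, "y": -0.054, "spin": 3.7, "claw": 1}
  ]
}}

```text
invalid input at $.deltas[0]: expected keys x, y, z, spin, claw
```

```bash
cat >> h.py <<'E'
def st():
    s=ctrl.observe();M=rot(s['eef_rot']);t=s['tool_pos']
    print('t',s['time_s'],'tcp',t.round(4),'yaw',np.degrees(np.arctan2(M[1,0],M[0,0])).round(2),'tilt',np.degrees(np.arccos(-M[2,2])).round(2),'q',s['qpos'].round(2),'F',s['ft_force'].round(2),'M',s['moment'].round(2),'grip',s['grip_width'],s['gripper_force'])
    return t,M
def to(x,y,z):
    t,M=st(); print('delta tool',(M.T@(np.array([x,y,z])-t)).round(4))
E
python3 -c "
from h import *
to(.5315,-.3117,.16)"
```

```text
t 0.5 tcp [ 0.2029 -0.5112  0.2563] yaw 21.65 tilt 0.0 q [-1.19  0.09  0.18  1.66 -0.    1.57] F [-0.12  1.22  0.02] M [ 0.05 -0.01  0.01] grip 0.9986217841595453 0.0
delta tool [ 0.379  -0.0642  0.0963]
```

Emit:
{"name": "jog_arm", "arguments": {
  "deltas": [
    {"x": 0.04, "y": -0.007, "z": 0, "spin": 3.7, "claw": 1},
    {"x": 0.08, "y": -0.014, "z": 0, "spin": 3.7, "claw": 1},
    {"x": 0.12, "y": -0.02, "z": 0, "spin": 3.7, "claw": 1},
    {"x": 0.16, "y": -0.027, "z": 0, "spin": 3.7, "claw": 1},
    {"x": 0.2, "y": -0.034, "z": 0, "spin": 3.7, "claw": 1},
    {"x": 0.24, "y": -0.041, "z": 0, "spin": 3.7, "claw": 1},
    {"x": 0.28, "y": -0.047, "z": 0, "spin": 3.7, "claw": 1},
    {"x": 0.32, "y": -0.054, "z": 0, "spin": 3.7, "claw": 1}
  ]
}}

```text
time_s: 1.17
tool_pos: [0.482, -0.3416, 0.2564]
eef_rot: [0.0, 0.988, 0.156, 0.0]
ft_force: [0.1, -1.5, -0.4]
grip_width: 0.999
gripper_force: 0.0
```

```bash
python3 -c "
from h import *
to(.5315,-.3117,.16)"
```

```text
t 1.1667 tcp [ 0.482  -0.3416  0.2564] yaw 17.95 tilt 0.03 q [-0.62  0.19  0.29  1.67 -0.    2.21] F [ 0.06 -1.48 -0.4 ] M [-0.04  0.04 -0.01] grip 0.998976126332564 0.0
delta tool [ 0.0563 -0.0132  0.0964]
```

Emit:
{"name": "jog_arm", "arguments": {
  "deltas": [
    {"x": 0.03, "y": -0.007, "z": 0, "spin": 0, "claw": 1},
    {"x": 0.0584, "y": -0.014, "z": 0.02, "spin": 0, "claw": 1},
    {"x": 0.0584, "y": -0.014, "z": 0.06, "spin": 0, "claw": 1},
    {"x": 0.0584, "y": -0.014, "z": 0.1, "spin": 0, "claw": 1},
    {"x": 0.0584, "y": -0.014, "z": 0.1, "spin": 0, "claw": 1},
    {"x": 0.0584, "y": -0.014, "z": 0.1, "spin": 0, "claw": 1}
  ]
}}

```text
time_s: 1.67
tool_pos: [0.5305, -0.3109, 0.1548]
eef_rot: [-0.001, 0.988, 0.156, -0.002]
ft_force: [0.4, 0.6, 0.9]
grip_width: 1.004
gripper_force: 0.0
```

```bash
python3 -c "
from h import *
to(.5315,-.3117,.073)
im=save('scene','s1.png')
c=im[130:220,320:440,::-1]; b=save('top','t1.png')[165:235,400:493,::-1]
cv2.imwrite('pics/c1.png',np.vstack([cv2.resize(c,(400,300),interpolation=2),cv2.resize(b,(400,300),interpolation=2)]))"
```

```text
t 1.6667 tcp [ 0.5305 -0.3109  0.1548] yaw 17.95 tilt 0.27 q [-0.53  0.23  0.14  1.49 -0.    2.3 ] F [0.43 0.6  0.86] M [-0.    0.   -0.03] grip 1.0038457251075066 0.0
delta tool [0.001  0.0013 0.0818]
```

View pics/c1.png

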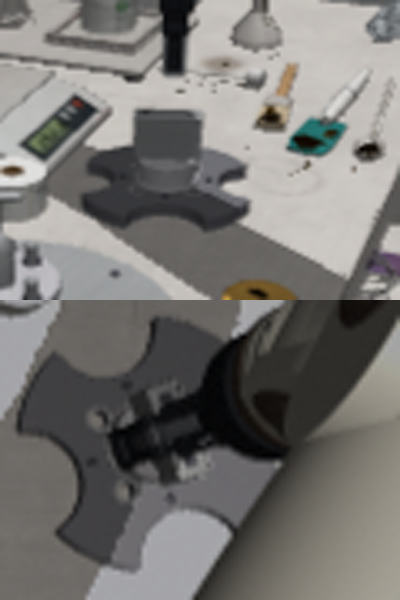

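The fingers straddle the handle: scene crop shows the finger at (175,45) above the handle at (168,130). I descend and close.

Emit:
{"name": "jog_arm", "arguments": {
  "deltas": [
    {"x": 0.001, "y": 0.0013, "z": 0.03, "spin": 0, "claw": 1},
    {"x": 0.001, "y": 0.0013, "z": 0.06, "spin": 0, "claw": 1},
    {"x": 0.001, "y": 0.0013, "z": 0.075, "spin": 0, "claw": 1},
    {"x": 0.001, "y": 0.0013, "z": 0.082, "spin": 0, "claw": 1},
    {"x": 0.001, "y": 0.0013, "z": 0.082, "spin": 0, "claw": 1},
    {"x": 0.001, "y": 0.0013, "z": 0.082, "spin": 0, "claw": 0},
    {"x": 0.001, "y": 0.0013, "z": 0.082, "spin": 0, "claw": 0},
    {"x": 0.001, "y": 0.0013, "z": 0.082, "spin": 0, "claw": 0}
  ]
}}

```text
time_s: 2.43
tool_pos: [0.5339, -0.3132, 0.0765]
eef_rot: [0.001, 0.988, 0.156, 0.001]
ft_force: [-0.4, -0.5, -0.3]
grip_width: 0.602
gripper_force: 0.0
```

Emit:
{"name": "jog_arm", "arguments": {
  "deltas": [
    {"x": 0, "y": 0, "z": 0, "spin": 0, "claw": 0},
    {"x": 0, "y": 0, "z": 0, "spin": 0, "claw": 0},
    {"x": 0, "y": 0, "z": 0, "spin": 0, "claw": 0},
    {"x": 0, "y": 0, "z": 0, "spin": 0, "claw": 0},
    {"x": 0, "y": 0, "z": 0, "spin": 0, "claw": 0}
  ]
}}

```text
time_s: 2.85
tool_pos: [0.5333, -0.3127, 0.0751]
eef_rot: [0.0, 0.988, 0.156, 0.001]
ft_force: [-0.6, 0.4, 5.4]
grip_width: 0.25
gripper_force: 60.7
```

```bash
python3 -c "
from h import *
to(.5315,-.3117,.073)"
```

```text
t 2.85 tcp [ 0.5333 -0.3127  0.0751] yaw 17.95 tilt 0.07 q [-0.53  0.25  0.01  1.33  0.    2.3 ] F [-0.63  0.43  5.42] M [ 0.11  0.15 -0.02] grip 0.2504391606530749 60.70219874382019
delta tool [-0.0014 -0.0016  0.0021]
```

Emit:
{"name": "jog_arm", "arguments": {
  "deltas": [
    {"x": 0, "y": 0, "z": -0.005, "spin": 0, "claw": 0},
    {"x": 0, "y": 0, "z": -0.015, "spin": 0, "claw": 0},
    {"x": 0, "y": 0, "z": -0.04, "spin": 0, "claw": 0},
    {"x": 0, "y": 0, "z": -0.065, "spin": 0, "claw": 0},
    {"x": 0, "y": 0, "z": -0.09, "spin": 0, "claw": 0},
    {"x": 0, "y": 0, "z": -0.115, "spin": 0, "claw": 0},
    {"x": 0, "y": 0, "z": -0.14, "spin": 0, "claw": 0},
    {"x": 0, "y": 0, "z": -0.15, "spin": 0, "claw": 0}
  ]
}}

```text
time_s: 3.52
tool_pos: [0.5334, -0.3128, 0.2284]
eef_rot: [0.001, 0.988, 0.156, 0.002]
ft_force: [0.4, -0.7, -2.1]
grip_width: 0.25
gripper_force: 59.6
```

```bash
python3 -c "
from h import *
to(.541,.0495,.225)"
```

```text
t 3.5167 tcp [ 0.5334 -0.3128  0.2284] yaw 17.95 tilt 0.23 q [-0.53  0.24  0.3   1.62 -0.    2.3 ] F [ 0.35 -0.69 -2.13] M [-0.06 -0.03  0.03] grip 0.24961465029044153 59.56973969936371
delta tool [ 0.1189 -0.3424  0.0027]
```

Emit:
{"name": "jog_arm", "arguments": {
  "deltas": [
    {"x": 0.006, "y": -0.018, "z": 0, "spin": -1, "claw": 0},
    {"x": 0.017, "y": -0.05, "z": 0, "spin": -2, "claw": 0},
    {"x": 0.031, "y": -0.09, "z": 0, "spin": -3, "claw": 0},
    {"x": 0.045, "y": -0.13, "z": 0, "spin": -4, "claw": 0},
    {"x": 0.059, "y": -0.17, "z": 0, "spin": -5, "claw": 0},
    {"x": 0.073, "y": -0.21, "z": 0, "spin": -6, "claw": 0},
    {"x": 0.087, "y": -0.25, "z": 0, "spin": -6.7, "claw": 0},
    {"x": 0.094, "y": -0.27, "z": 0, "spin": -6.7, "claw": 0}
  ]
}}

```text
time_s: 4.18
tool_pos: [0.5386, -0.0233, 0.2238]
eef_rot: [-0.001, 0.977, 0.215, -0.0]
ft_force: [0.1, -0.1, -4.2]
grip_width: 0.25
gripper_force: 60.4
```

Emit:
{"name": "jog_arm", "arguments": {
  "deltas": [
    {"x": 0, "y": 0, "z": 0, "spin": 0, "claw": 0},
    {"x": 0, "y": 0, "z": 0, "spin": 0, "claw": 0}
  ]
}}

```text
time_s: 4.35
tool_pos: [0.539, -0.0254, 0.2238]
eef_rot: [-0.0, 0.977, 0.215, -0.0]
ft_force: [0.7, 0.2, -3.9]
grip_width: 0.248
gripper_force: 60.5
```

```bash
python3 -c "
from h import *
to(.541,.0495,.225)"
```

```text
t 4.35 tcp [ 0.539  -0.0254  0.2238] yaw 24.81 tilt 0.06 q [-0.05  0.05  0.08  1.6  -0.    2.66] F [ 0.68  0.2  -3.86] M [-0.01  0.    0.08] grip 0.24836364949280818 60.490747690200806
delta tool [ 0.0333 -0.0672 -0.0012]
```

Emit:
{"name": "jog_arm", "arguments": {
  "deltas": [
    {"x": 0.008, "y": -0.016, "z": 0, "spin": 0, "claw": 0},
    {"x": 0.018, "y": -0.036, "z": 0, "spin": 0, "claw": 0},
    {"x": 0.027, "y": -0.055, "z": 0, "spin": 0, "claw": 0},
    {"x": 0.0335, "y": -0.067, "z": 0, "spin": 0, "claw": 0},
    {"x": 0.0335, "y": -0.067, "z": 0, "spin": 0, "claw": 0},
    {"x": 0.0335, "y": -0.067, "z": 0, "spin": 0, "claw": 0},
    {"x": 0.0335, "y": -0.067, "z": 0, "spin": 0, "claw": 0}
  ]
}}

```text
time_s: 4.93
tool_pos: [0.5418, 0.0472, 0.2241]
eef_rot: [0.0, 0.977, 0.213, -0.0]
ft_force: [0.0, -0.4, -4.2]
grip_width: 0.254
gripper_force: 60.7
```

```bash
python3 -c "
from h import *
to(.541,.0495,.225)
u,v=proj('top',[.541,.0495,.164])[0].round().astype(int);x,y=proj('scene',[.541,.0495,.13])[0].round().astype(int);print(u,v,x,y)
b=save('top','t2.png')[v-50:v+50,u-50:u+50,::-1];c=save('scene','s2.png')[y-75:y+75,x-100:x+100,::-1]
cv2.imwrite('pics/c2.png',np.hstack([cv2.resize(b,(400,400),interpolation=2),cv2.resize(c[:,25:175],(400,400),interpolation=2)]))"
```

```text
t 4.9333 tcp [0.5418 0.0472 0.2241] yaw 24.61 tilt 0.03 q [ 0.09  0.06  0.09  1.6  -0.    2.8 ] F [ 0.   -0.39 -4.23] M [-0.02 -0.    0.  ] grip 0.2535892184693948 60.71377158164978
delta tool [ 0.0003 -0.0025 -0.0009]
313 192 319 200
```

View pics/c2.png

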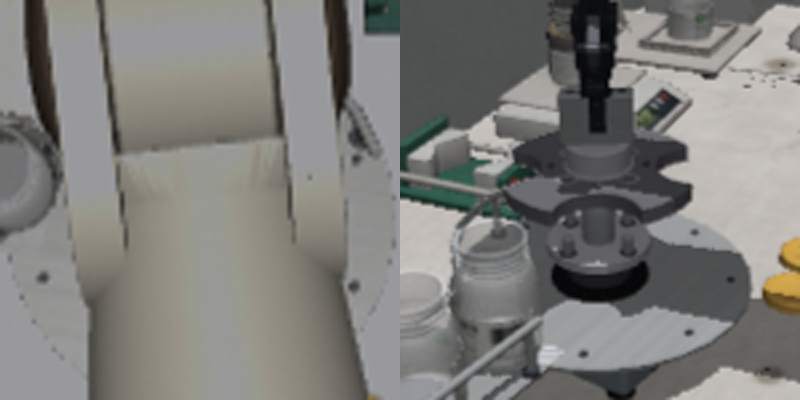

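The arm hides the wheel in the top view. In the scene crop the boss centre is at x≈599 and the spindle at x≈600, so they line up, with the wheel just above the spindle. I correct slightly and descend slowly.

Emit:
{"name": "jog_arm", "arguments": {
  "deltas": [
    {"x": 0.0015, "y": -0.0024, "z": 0.006, "spin": 0, "claw": 0},
    {"x": 0.0015, "y": -0.0024, "z": 0.014, "spin": 0, "claw": 0},
    {"x": 0.0015, "y": -0.0024, "z": 0.018, "spin": 0, "claw": 0},
    {"x": 0.0015, "y": -0.0024, "z": 0.018, "spin": 0, "claw": 0},
    {"x": 0.0015, "y": -0.0024, "z": 0.02, "spin": 0, "claw": 0},
    {"x": 0.0015, "y": -0.0024, "z": 0.022, "spin": 0, "claw": 0},
    {"x": 0.0015, "y": -0.0024, "z": 0.024, "spin": 0, "claw": 0},
    {"x": 0.0015, "y": -0.0024, "z": 0.024, "spin": 0, "claw": 0}
  ]
}}

```text
time_s: 5.7
tool_pos: [0.542, 0.0509, 0.2]
eef_rot: [-0.0, 0.977, 0.213, -0.0]
ft_force: [-0.1, -0.2, -3.9]
grip_width: 0.251
gripper_force: 60.7
```

```bash
python3 -c "
from h import *
to(.541,.0495,.167)"
```

```text
t 5.7 tcp [0.542  0.0509 0.2   ] yaw 24.65 tilt 0.02 q [ 0.09  0.06  0.04  1.55 -0.    2.81] F [-0.09 -0.17 -3.86] M [0.02 0.   0.  ] grip 0.25052275559935444 60.70718050003052
delta tool [-0.0015  0.0008  0.033 ]
```

Emit:
{"name": "jog_arm", "arguments": {
  "deltas": [
    {"x": 0, "y": 0, "z": 0.001, "spin": 0, "claw": 0},
    {"x": 0, "y": 0, "z": 0.002, "spin": 0, "claw": 0},
    {"x": 0, "y": 0, "z": 0.003, "spin": 0, "claw": 0},
    {"x": 0, "y": 0, "z": 0.004, "spin": 0, "claw": 0},
    {"x": 0, "y": 0, "z": 0.004, "spin": 0, "claw": 0}
  ]
}}

```text
time_s: 6.12
tool_pos: [0.542, 0.0509, 0.196]
eef_rot: [-0.0, 0.977, 0.213, -0.0]
ft_force: [0.4, -0.1, -2.7]
grip_width: 0.248
gripper_force: 60.7
```

Emit:
{"name": "jog_arm", "arguments": {
  "deltas": [
    {"x": 0, "y": 0, "z": 0.001, "spin": 0, "claw": 0},
    {"x": 0, "y": 0, "z": 0.002, "spin": 0, "claw": 0},
    {"x": 0, "y": 0, "z": 0.003, "spin": 0, "claw": 0},
    {"x": 0, "y": 0, "z": 0.003, "spin": 0, "claw": 0}
  ]
}}

```text
time_s: 6.45
tool_pos: [0.542, 0.0509, 0.193]
eef_rot: [-0.0, 0.977, 0.213, -0.0]
ft_force: [-0.7, -0.4, -2.9]
grip_width: 0.249
gripper_force: 60.7
```

Emit:
{"name": "jog_arm", "arguments": {
  "deltas": [
    {"x": 0, "y": 0, "z": 0.001, "spin": 0, "claw": 0},
    {"x": 0, "y": 0, "z": 0.002, "spin": 0, "claw": 0},
    {"x": 0, "y": 0, "z": 0.003, "spin": 0, "claw": 0},
    {"x": 0, "y": 0, "z": 0.003, "spin": 0, "claw": 0}
  ]
}}

```text
time_s: 6.78
tool_pos: [0.542, 0.0509, 0.19]
eef_rot: [-0.0, 0.977, 0.213, -0.0]
ft_force: [-0.2, -0.4, -3.3]
grip_width: 0.243
gripper_force: 60.6
```

Emit:
{"name": "jog_arm", "arguments": {
  "deltas": [
    {"x": 0, "y": 0, "z": 0.001, "spin": 0, "claw": 0},
    {"x": 0, "y": 0, "z": 0.002, "spin": 0, "claw": 0},
    {"x": 0, "y": 0, "z": 0.003, "spin": 0, "claw": 0},
    {"x": 0, "y": 0, "z": 0.003, "spin": 0, "claw": 0}
  ]
}}

```text
time_s: 7.12
tool_pos: [0.542, 0.0509, 0.187]
eef_rot: [-0.0, 0.977, 0.213, -0.0]
ft_force: [-0.0, 0.4, -3.5]
grip_width: 0.249
gripper_force: 60.6
```

```bash
python3 -c "
from h import *
to(.541,.0495,.167)"
```

```text
t 7.1167 tcp [0.542  0.0509 0.187 ] yaw 24.64 tilt 0.02 q [0.09 0.06 0.01 1.52 0.   2.81] F [-0.04  0.42 -3.55] M [-0.02  0.04  0.04] grip 0.24903781013584445 60.64646244049072
delta tool [-0.0015  0.0008  0.02  ]
```

Emit:
{"name": "jog_arm", "arguments": {
  "deltas": [
    {"x": 0, "y": 0, "z": 0.001, "spin": 0, "claw": 0},
    {"x": 0, "y": 0, "z": 0.002, "spin": 0, "claw": 0},
    {"x": 0, "y": 0, "z": 0.002, "spin": 0, "claw": 0}
  ]
}}

```text
time_s: 7.37
tool_pos: [0.542, 0.0509, 0.1851]
eef_rot: [-0.0, 0.977, 0.213, -0.0]
ft_force: [-1.2, 0.4, -4.4]
grip_width: 0.246
gripper_force: 60.7
```

Emit:
{"name": "jog_arm", "arguments": {
  "deltas": [
    {"x": 0, "y": 0, "z": 0.001, "spin": 0, "claw": 0},
    {"x": 0, "y": 0, "z": 0.002, "spin": 0, "claw": 0},
    {"x": 0, "y": 0, "z": 0.002, "spin": 0, "claw": 0}
  ]
}}

```text
time_s: 7.62
tool_pos: [0.542, 0.0509, 0.183]
eef_rot: [-0.0, 0.977, 0.213, -0.0]
ft_force: [0.1, 0.0, -3.4]
grip_width: 0.252
gripper_force: 60.6
```

Emit:
{"name": "jog_arm", "arguments": {
  "deltas": [
    {"x": 0, "y": 0, "z": 0.001, "spin": 0, "claw": 0},
    {"x": 0, "y": 0, "z": 0.001, "spin": 0, "claw": 0}
  ]
}}

```text
time_s: 7.78
tool_pos: [0.542, 0.0509, 0.1821]
eef_rot: [-0.0, 0.977, 0.213, -0.0]
ft_force: [0.5, -0.4, -3.6]
grip_width: 0.25
gripper_force: 60.7
```

Emit:
{"name": "jog_arm", "arguments": {
  "deltas": [
    {"x": 0, "y": 0, "z": 0.001, "spin": 0, "claw": 0},
    {"x": 0, "y": 0, "z": 0.002, "spin": 0, "claw": 0},
    {"x": 0, "y": 0, "z": 0.002, "spin": 0, "claw": 0}
  ]
}}

```text
time_s: 8.03
tool_pos: [0.542, 0.0509, 0.18]
eef_rot: [-0.0, 0.977, 0.213, -0.0]
ft_force: [-0.9, -0.2, -4.9]
grip_width: 0.246
gripper_force: 60.7
```

Emit:
{"name": "jog_arm", "arguments": {
  "deltas": [
    {"x": 0, "y": 0, "z": 0.001, "spin": 0, "claw": 0},
    {"x": 0, "y": 0, "z": 0.002, "spin": 0, "claw": 0},
    {"x": 0, "y": 0, "z": 0.002, "spin": 0, "claw": 0}
  ]
}}

```text
time_s: 8.28
tool_pos: [0.542, 0.0509, 0.178]
eef_rot: [-0.0, 0.977, 0.213, -0.0]
ft_force: [0.5, 0.6, -3.3]
grip_width: 0.252
gripper_force: 60.7
```

Emit:
{"name": "jog_arm", "arguments": {
  "deltas": [
    {"x": 0, "y": 0, "z": 0.001, "spin": 0, "claw": 0},
    {"x": 0, "y": 0, "z": 0.002, "spin": 0, "claw": 0},
    {"x": 0, "y": 0, "z": 0.002, "spin": 0, "claw": 0}
  ]
}}

```text
time_s: 8.53
tool_pos: [0.542, 0.0509, 0.176]
eef_rot: [-0.0, 0.977, 0.213, -0.0]
ft_force: [-0.8, 0.2, -2.5]
grip_width: 0.252
gripper_force: 60.7
```

Emit:
{"name": "jog_arm", "arguments": {
  "deltas": [
    {"x": 0, "y": 0, "z": 0.001, "spin": 0, "claw": 0},
    {"x": 0, "y": 0, "z": 0.002, "spin": 0, "claw": 0},
    {"x": 0, "y": 0, "z": 0.002, "spin": 0, "claw": 0}
  ]
}}

```text
time_s: 8.78
tool_pos: [0.542, 0.0509, 0.174]
eef_rot: [-0.0, 0.977, 0.213, -0.0]
ft_force: [-0.0, -0.1, -4.1]
grip_width: 0.25
gripper_force: 60.6
```

Studs are passing freely into the holes. I continue down in 1 mm steps to the seat.

Emit:
{"name": "jog_arm", "arguments": {
  "deltas": [
    {"x": 0, "y": 0, "z": 0.001, "spin": 0, "claw": 0},
    {"x": 0, "y": 0, "z": 0.002, "spin": 0, "claw": 0},
    {"x": 0, "y": 0, "z": 0.002, "spin": 0, "claw": 0}
  ]
}}

```text
time_s: 9.03
tool_pos: [0.542, 0.0509, 0.172]
eef_rot: [-0.0, 0.977, 0.213, -0.0]
ft_force: [-0.0, 0.2, -3.9]
grip_width: 0.254
gripper_force: 60.7
```

Emit:
{"name": "jog_arm", "arguments": {
  "deltas": [
    {"x": 0, "y": 0, "z": 0.001, "spin": 0, "claw": 0},
    {"x": 0, "y": 0, "z": 0.002, "spin": 0, "claw": 0},
    {"x": 0, "y": 0, "z": 0.002, "spin": 0, "claw": 0}
  ]
}}

```text
time_s: 9.28
tool_pos: [0.542, 0.0509, 0.17]
eef_rot: [-0.0, 0.977, 0.213, -0.0]
ft_force: [0.5, -0.1, -2.7]
grip_width: 0.248
gripper_force: 60.7
```

Emit:
{"name": "jog_arm", "arguments": {
  "deltas": [
    {"x": 0, "y": 0, "z": 0.0005, "spin": 0, "claw": 0},
    {"x": 0, "y": 0, "z": 0.001, "spin": 0, "claw": 0},
    {"x": 0, "y": 0, "z": 0.001, "spin": 0, "claw": 0}
  ]
}}

```text
time_s: 9.53
tool_pos: [0.5421, 0.0509, 0.1692]
eef_rot: [-0.0, 0.977, 0.213, -0.0]
ft_force: [-0.5, -0.3, -3.0]
grip_width: 0.247
gripper_force: 60.7
```

Emit:
{"name": "jog_arm", "arguments": {
  "deltas": [
    {"x": 0, "y": 0, "z": 0.0005, "spin": 0, "claw": 0},
    {"x": 0, "y": 0, "z": 0.001, "spin": 0, "claw": 0},
    {"x": 0, "y": 0, "z": 0.001, "spin": 0, "claw": 0}
  ]
}}

```text
time_s: 9.78
tool_pos: [0.5421, 0.0509, 0.1681]
eef_rot: [0.0, 0.977, 0.213, -0.0]
ft_force: [-0.6, -0.1, -3.3]
grip_width: 0.247
gripper_force: 60.6
```

Emit:
{"name": "jog_arm", "arguments": {
  "deltas": [
    {"x": 0, "y": 0, "z": 0.0005, "spin": 0, "claw": 0},
    {"x": 0, "y": 0, "z": 0.0005, "spin": 0, "claw": 0}
  ]
}}

```text
time_s: 9.95
tool_pos: [0.5421, 0.0509, 0.1677]
eef_rot: [-0.0, 0.977, 0.213, -0.0]
ft_force: [1.0, 0.5, -3.9]
grip_width: 0.244
gripper_force: 60.7
```

Emit:
{"name": "jog_arm", "arguments": {
  "deltas": [
    {"x": 0, "y": 0, "z": 0.0005, "spin": 0, "claw": 0},
    {"x": 0, "y": 0, "z": 0.0005, "spin": 0, "claw": 0}
  ]
}}

```text
time_s: 10.12
tool_pos: [0.5421, 0.0509, 0.1672]
eef_rot: [-0.0, 0.977, 0.213, -0.0]
ft_force: [-0.8, -0.4, -3.2]
grip_width: 0.252
gripper_force: 60.7
```

Emit:
{"name": "jog_arm", "arguments": {
  "deltas": [
    {"x": 0, "y": 0, "z": 0.0005, "spin": 0, "claw": 0},
    {"x": 0, "y": 0, "z": 0.0005, "spin": 0, "claw": 0}
  ]
}}

```text
time_s: 10.28
tool_pos: [0.5421, 0.0509, 0.1671]
eef_rot: [0.0, 0.977, 0.213, 0.0]
ft_force: [-1.6, -0.3, -0.6]
grip_width: 0.249
gripper_force: 61.2
```

Seated at the expected height (TCP 0.167) with light contact. Now I turn by +56.4° world (spin negative), since q6 lacks range the other way.

Emit:
{"name": "jog_arm", "arguments": {
  "deltas": [
    {"x": 0, "y": 0, "z": 0, "spin": -1, "claw": 0},
    {"x": 0, "y": 0, "z": 0, "spin": -2.5, "claw": 0},
    {"x": 0, "y": -0.0001, "z": 0, "spin": -4, "claw": 0},
    {"x": 0, "y": -0.0002, "z": 0, "spin": -6, "claw": 0},
    {"x": 0, "y": -0.0002, "z": 0, "spin": -8, "claw": 0},
    {"x": 0, "y": -0.0003, "z": 0, "spin": -10, "claw": 0}
  ]
}}

```text
time_s: 10.78
tool_pos: [0.5424, 0.0505, 0.1672]
eef_rot: [0.001, 0.954, 0.298, 0.0]
ft_force: [0.8, -4.1, -0.8]
grip_width: 0.251
gripper_force: 61.2
```

```bash
python3 -c "
from h import *
st()"
```

```text
t 10.7833 tcp [0.5424 0.0505 0.1672] yaw 34.71 tilt 0.11 q [ 0.09  0.06 -0.03  1.48 -0.    2.63] F [ 0.78 -4.1  -0.78] M [-0.93 -0.13 -0.57] grip 0.25062118638842246 61.173983216285706
```

Emit:
{"name": "jog_arm", "arguments": {
  "deltas": [
    {"x": 0, "y": 0, "z": 0, "spin": -3, "claw": 0},
    {"x": 0, "y": 0, "z": 0, "spin": -6, "claw": 0},
    {"x": 0, "y": 0, "z": 0, "spin": -9, "claw": 0},
    {"x": 0, "y": 0, "z": 0, "spin": -12, "claw": 0},
    {"x": 0, "y": 0, "z": 0, "spin": -15, "claw": 0},
    {"x": 0, "y": 0, "z": 0, "spin": -18, "claw": 0},
    {"x": 0, "y": 0, "z": 0, "spin": -21, "claw": 0},
    {"x": 0, "y": 0, "z": 0, "spin": -23, "claw": 0}
  ]
}}

```text
time_s: 11.45
tool_pos: [0.5427, 0.0502, 0.1672]
eef_rot: [0.001, 0.876, 0.483, 0.0]
ft_force: [2.2, -6.2, -0.2]
grip_width: 0.25
gripper_force: 61.1
```

```bash
python3 -c "
from h import *
st()
x,y=proj('scene',[.541,.0495,.11])[0].round().astype(int);print(x,y)
c=save('scene','s3.png')[y-75:y+75,x-100:x+100,::-1]
cv2.imwrite('pics/c3.png',cv2.resize(c,(800,600),interpolation=2))"
```

```text
t 11.45 tcp [0.5427 0.0502 0.1672] yaw 57.76 tilt 0.15 q [ 0.09  0.06 -0.03  1.48 -0.    2.23] F [ 2.25 -6.16 -0.25] M [-1.1  -0.4  -0.57] grip 0.24990053853836486 61.141303181648254
319 207
```

View pics/c3.png

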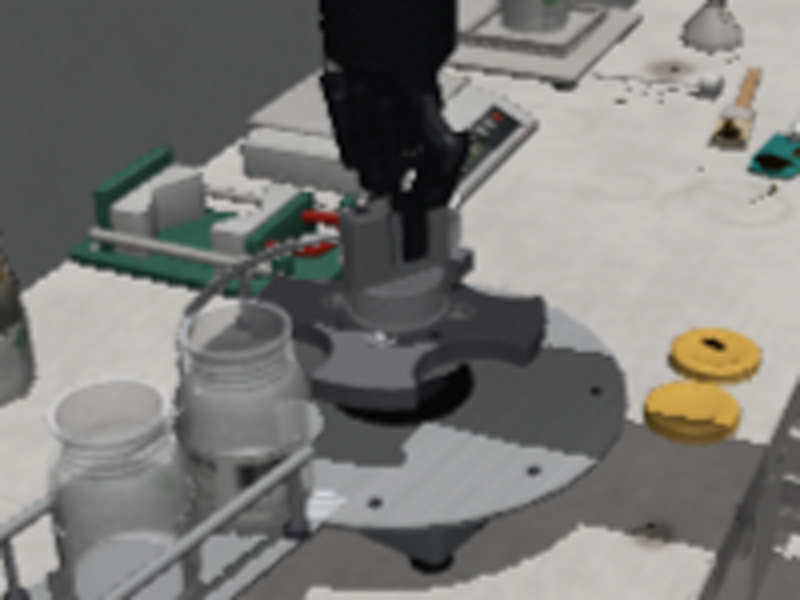

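The wheel (around (410,340)) sits flat on the hub and turns with the grip. The jars at (240,420) and (115,480) are undisturbed. I continue to 81°.

Emit:
{"name": "jog_arm", "arguments": {
  "deltas": [
    {"x": 0, "y": 0, "z": 0, "spin": -3, "claw": 0},
    {"x": 0, "y": 0, "z": 0, "spin": -6, "claw": 0},
    {"x": 0, "y": 0, "z": 0, "spin": -9, "claw": 0},
    {"x": 0, "y": 0, "z": 0, "spin": -12, "claw": 0},
    {"x": 0, "y": 0, "z": 0, "spin": -15, "claw": 0},
    {"x": 0, "y": 0, "z": 0, "spin": -18, "claw": 0},
    {"x": 0, "y": 0, "z": 0, "spin": -21, "claw": 0},
    {"x": 0, "y": 0, "z": 0, "spin": -23.5, "claw": 0}
  ]
}}

```text
time_s: 12.17
tool_pos: [0.543, 0.05, 0.1673]
eef_rot: [0.002, 0.759, 0.651, 0.0]
ft_force: [3.6, -6.9, -1.3]
grip_width: 0.248
gripper_force: 61.1
```

Emit:
{"name": "jog_arm", "arguments": {
  "deltas": [
    {"x": 0, "y": 0, "z": 0, "spin": 0, "claw": 0},
    {"x": 0, "y": 0, "z": 0, "spin": 0, "claw": 0}
  ]
}}

```text
time_s: 12.33
tool_pos: [0.5429, 0.0501, 0.1673]
eef_rot: [0.002, 0.76, 0.65, 0.0]
ft_force: [3.4, -6.8, -1.1]
grip_width: 0.25
gripper_force: 61.1
```

```bash
python3 -c "
from h import *
st()"
```

```text
t 12.3333 tcp [0.5429 0.0501 0.1673] yaw 81.14 tilt 0.19 q [ 0.09  0.06 -0.03  1.48 -0.    1.82] F [ 3.38 -6.78 -1.13] M [-1.4  -0.65 -0.21] grip 0.24954566124910993 61.10061049461365
```

Emit:
{"name": "jog_arm", "arguments": {
  "deltas": [
    {"x": 0, "y": 0, "z": 0, "spin": 0, "claw": 0.4},
    {"x": 0, "y": 0, "z": 0, "spin": 0, "claw": 0.6},
    {"x": 0, "y": 0, "z": 0, "spin": 0, "claw": 0.8},
    {"x": 0, "y": 0, "z": 0, "spin": 0, "claw": 0.8},
    {"x": 0, "y": 0, "z": 0, "spin": 0, "claw": 0.8},
    {"x": 0, "y": 0, "z": 0, "spin": 0, "claw": 0.8},
    {"x": 0, "y": 0, "z": 0, "spin": 0, "claw": 0.8}
  ]
}}

```text
time_s: 12.92
tool_pos: [0.542, 0.0512, 0.1668]
eef_rot: [-0.0, 0.76, 0.65, 0.0]
ft_force: [-0.2, 1.2, -0.2]
grip_width: 0.799
gripper_force: 0.0
```

Emit:
{"name": "jog_arm", "arguments": {
  "deltas": [
    {"x": 0, "y": 0, "z": -0.01, "spin": 0, "claw": 0.8},
    {"x": 0, "y": 0, "z": -0.03, "spin": 0, "claw": 0.8},
    {"x": 0, "y": 0, "z": -0.06, "spin": 0, "claw": 0.8},
    {"x": 0, "y": 0, "z": -0.09, "spin": 0, "claw": 0.8},
    {"x": 0, "y": 0, "z": -0.12, "spin": 0, "claw": 0.8},
    {"x": 0, "y": 0, "z": -0.14, "spin": 0, "claw": 0.8}
  ]
}}

```text
time_s: 13.42
tool_pos: [0.5419, 0.0512, 0.3107]
eef_rot: [0.001, 0.76, 0.65, 0.001]
ft_force: [1.1, -0.7, 1.1]
grip_width: 0.799
gripper_force: 0.0
```

Emit:
{"name": "jog_arm", "arguments": {
  "deltas": [
    {"x": -0.03, "y": 0, "z": 0, "spin": 0, "claw": 0.8},
    {"x": -0.07, "y": 0, "z": 0, "spin": 0, "claw": 0.8},
    {"x": -0.11, "y": 0, "z": 0, "spin": 0, "claw": 0.8},
    {"x": -0.15, "y": 0, "z": 0, "spin": 0, "claw": 0.8},
    {"x": -0.19, "y": 0, "z": 0, "spin": 0, "claw": 0.8},
    {"x": -0.23, "y": 0, "z": 0, "spin": 0, "claw": 0.8},
    {"x": -0.26, "y": 0, "z": 0, "spin": 0, "claw": 0.8},
    {"x": -0.28, "y": 0, "z": 0, "spin": 0, "claw": 0.8}
  ]
}}

```text
time_s: 14.08
tool_pos: [0.4979, -0.2283, 0.3075]
eef_rot: [0.0, 0.76, 0.65, -0.0]
ft_force: [-0.3, 0.3, 0.7]
grip_width: 0.803
gripper_force: 0.0
```

```bash
python3 -c "
from h import *
st()
u,v=proj('top',[.55,.1,.1])[0].round().astype(int);print(u-75,v-56)
c=save('top','t4.png')[v-56:v+56,u-75:u+75,::-1]
cv2.imwrite('pics/c4.png',cv2.resize(c,(800,597),interpolation=2))"
```

```text
t 14.0833 tcp [ 0.4979 -0.2283  0.3075] yaw 81.03 tilt 0.04 q [-0.43  0.11  0.3   1.76 -0.    1.3 ] F [-0.26  0.35  0.72] M [ 0.03 -0.03 -0.03] grip 0.8031222591839486 0.0
220 136
```

View pics/c4.png

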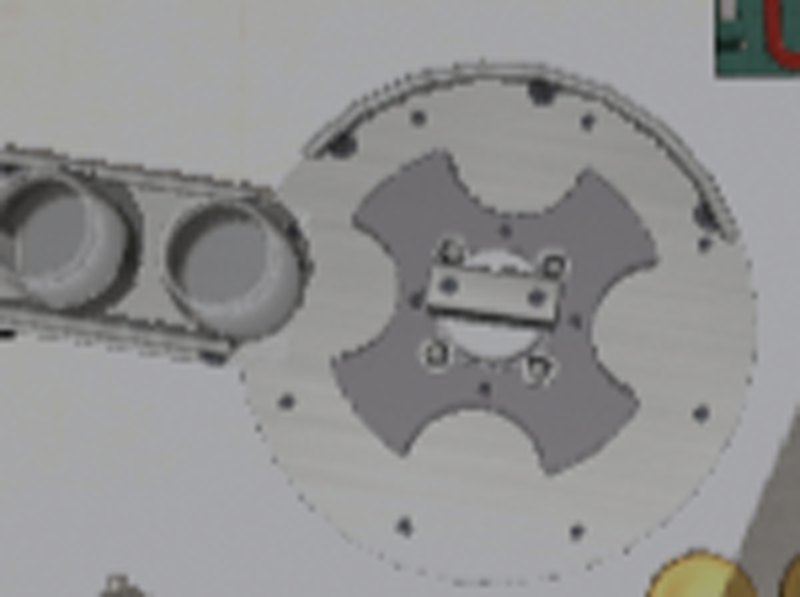

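Released. The wheel is on the studs, with corners at (440,150), (656,262), (548,474) and (333,362). A pocket opens toward the jars at (235,262) and (65,242). I'll check the angle numerically before handing in.

```bash
python3 -c "
from h import *
s=np.array([800/150,597/112]);o=[220,136]
f=lambda a,z:np.array([ray('top',*p,z) for p in np.array(a)/s+o])[:,:2]
P=f([(440,150),(353,222),(590,172),(656,262),(640,400),(548,474),(405,455),(333,362)],.107)
c=P.mean(0);m=P.reshape(4,2,2).mean(1)-c
print('star',c,(np.degrees(np.arctan2(m[:,1],m[:,0]))-45)%90)
for r in ([(0,152),(265,190)],[(0,315),(235,350)]):
  p=f(r,.12);d=p[0]-p[1];print('rail',np.degrees(np.arctan2(d[1],d[0])))
J=f([(222,262),(60,240)],.162);print(J,[np.degrees(np.arctan2(*(j-c)[::-1])) for j in J])
h=f([(433,287),(557,304)],.155);d=h[0]-h[1];print('handle',np.degrees(np.arctan2(d[1],d[0])))
"
```

```text
star [0.54087639 0.04942213] [81.70772789 80.44582031 81.54791246 81.28261693]
rail 80.33376665609309
rail 80.0943345523848
[[0.56218444 0.18443901]
 [0.575253   0.265103  ]] [np.float64(81.03168191081622), np.float64(80.94400320808815)]
handle 80.72245471506484
```

The wheel is at 81.2° and the lane at 80–81°, so it is within tolerance.

```bash
python3 -c "
from h import *
print(finish_job())"
```

```text
the job is handed in; nothing more can be done
None
```

The starwheel is fully home on the hub and released, with a pocket facing the lane within about 1° by my camera measurement; the jars did not visibly move, and I handed the job in at about 14 s without being told the verdict.

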